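# Lock the stop bar of the sloping punching rest

### The job

Get the sloping punching rest ready for work: push the blue stop bar with the orange tab fully home against its end stop, so that its hole lines up with the holes in the bridge and the bed. Then take the red-headed locking pin out of its wooden block and push it down through bridge, bar and bed until its collar sits on the bridge, let go and leave it there. Do not knock the jar of nails, the pliers or the red spool about.

Things in the scene. Friction and masses are not known exactly. Their poses are not given: they have to be found in the camera images.
- rest: sloping punching rest: fixed grey bench fixture 110 x 166 mm, about 100 mm high, its aluminium bed (90 mm up the slope, 160 mm along y) sloping 28 degrees, low edge towards the robot. A dark steel bridge (62 mm up the slope, 50 mm along y) stands on the middle of the bed; the blue bar slides under it. Origin at the centre of its underside; y level along the bar's travel, z up
- hole (a point): centre of the mouth of the hole on the bridge's upper face, 79 mm above the counter. z: the hole axis, out of the slope (up and towards the robot, 28 degrees from vertical); y: level, the way the bar comes out (robot's left); x: up the slope. Holes are 12.6 mm through bridge, bar and bed; the bed's underside is 27 mm below this point along z, with free room for the pin beneath
- bar (a joint): how far the blue bar is out, m: 0 = fully home against its end stop, holes in line; 0.06 = furthest out. It slides along the hole's y with about 2 N of friction and stays where it is left
- bar_tab (a point): centre of the orange tab at the outer (+y) end of the blue bar: 12 mm thick along y, 32 mm wide along x, standing 31 mm above the bar (this point 16 mm above the bar); axes as the hole's. With the bar home it lies 66 mm from the hole axis along y (clear gap to the bridge 35 mm) and 7.5 mm above the hole's mouth along z
- pin_head (a point): centre of the locking pin's red square head, 18 x 18 x 34 mm high, where to grasp it; x, y square to its flats, z along the pin away from the tip. Below it a steel collar, 26 mm diameter, 4 mm thick (underside 21 mm below this point), then a 10 mm shank, 48 mm long, its last 10 mm tapering to 4 mm; about 80 g. It starts upright in its block, collar on the block's top
- bar_hole (a point): centre of the bar's own hole on its upper face (hidden under the bridge when home); axes as the hole's. When home it lies on the hole axis, 8.5 mm below the mouth
- pin_collar (a point): centre of the underside of the pin's collar; axes as the head's
- pin_tip (a point): end of the pin's tapered nose, 69 mm below the centre of the head; axes as the head's
- pin_block: fixed wooden block, 50 x 50 x 55 mm, with a 13 mm hole 52 mm deep in the middle of its top, from which the pin is drawn straight up; origin at the centre of its underside, z up
- jar_nails: bystander: glass jar with a pale lid, 60 mm in diameter, 64 mm high; origin at the centre of its underside
- pliers: bystander: blue-handled pliers lying flat in front of the rest, 49 x 168 x 15 mm; origin at the centre of the underside
- spool_red: bystander: wooden spool with red thread, 40 mm in diameter, 60 mm high; origin at the centre of its underside

How it is judged:
By the outcome, as a careful person would: the job done as asked, in the order asked, and still so for the second after the job is handed in, with the robot touching nothing.
It also fails if it takes over 54 s, if anything falls off the work surface, if the arm or the gripper's body presses on something with over 40 N, if the wrist force passes 120 N, or if a joint passes its speed limit or range.

### The arm

A 6-joint arm with a two-finger parallel gripper is mounted at the origin on a cart in front of the work surface, level with it; the furniture and walls round the work are solid. World frame = base frame: x ahead of the robot, y to its left, z up, the work surface at z = 0. Lengths are in m, angles in rad, forces in N, time in s.
With the tool pointing down it reaches from about 0.35 to 0.775 m from the base axis. Payload 7.3 kg.
Tool frame: the origin (TCP) lies midway between the tips of the shut fingers; the grasp point (between the pads) lies 19 mm behind it (robot.grip_depth is the z of the grasp point in the tool frame, in m); z points along the fingers, y is the line along which they close (so a half turn about z gives the same grasp; the last joint's range is limited). The gripper opens to 92 mm and grips with 3 to 60 N. Pads are 19 mm wide; open, the fingers measure 130 mm over their backs; the gripper's body (75 mm by 190 mm) begins 47 mm behind the grasp point.
Start: joints at [1.123, 0.342, 1.524, -0, 1.275, -0.146], TCP at [0.156, 0.501, 0.227] pointing down, gripper open.
Joint ranges: [-2.53, 2.53], [-0.77, 2.02], [0.04, 2.7], [-1, 4.14], [0.28, 2.66], [-3.11, 3.11]. Speed limits (rad/s): [2.57, 2.57, 3.14, 3.14, 3.14, 3.14].

### API

Orientations are given as [roll, pitch, yaw] about the fixed x, y, z axes, in that order (R = Rz(yaw) Ry(pitch) Rx(roll)).
In Python, from cell import robot, viewer gives the robot as it stands.
- The arm moves only by the tool step_arm, never from a script. Its argument "increments" is a list of rows, each an object with "delta_pos": the shift along the tool's x, y, z in cm, a list of three; "dr": the turn, a rotation vector about the tool's x, y, z in degrees, a list of three; "fingers": the closure, from -1 (fully open) to 1 (shut), so that 0 is half open. In form: [{"delta_pos": [tx, ty, tz], "dr": [wx, wy, wz], "fingers": fingers}, ...]. A call has exactly 5 rows; each row is the pose to reach, as a shift and turn from the pose commanded when the call began, along the tool's axes at that moment; what a row does not reach only later rows make up. A row lasts 1/8 s, in which the tool goes at most 62.5 mm and 10.7 degrees, less where a joint would pass 70% of its speed; a pose out of reach is approached as far as the arm can. A call with a gripper value outside its range is refused whole. The fingers move at their own pace and stop on an object; "newtons" is the grip in N (left out, the last holds). Time passes only in rows, so rows that repeat a pose let the fingers close, or fill a call up. It gives the time, the measured TCP pose, the force, the opening and the grip force at its end, in the units of the state.
- robot.observe(): the state, without advancing time (a new reading comes with each control period).
- viewer.read_camera(name): name is "scene" or "top"; returns the picture (420x560x3 uint8, red, green, blue); there is no depth.
- viewer.camera_params(name): a dict with "K" (3x3 intrinsics, pixels), "T" (4x4, takes a point from camera to world coordinates). Camera axes: x right, y down, z forward; pixel columns grow to the right and rows downward; lengths in m; the calibration is good to about 2 mm. A picture is of the moment at which its call begins. camera_params takes no time and is no camera call.
- robot.hand_in(): hands the job in; it is judged then, once.
The state is a dict: "time": time; "qpos": joint angles; "qvel": joint speeds; "joint_efforts": joint torques, N m; "tool_pos": TCP position; "tool_rot": TCP orientation; "contact_force": force on the tool from outside, world axes, zero at the start; "torque": the same for the moment, N m; "opening": finger opening in m; "grip_force": force on a finger pad.
Only numpy, scipy, OpenCV 4.12 (cv2) and the standard library are available. Lean on these libraries where they do the work, as an engineer would, in place of code of your own. Each camera call takes 0.05 s, during which the arm holds its last target. There are 200 camera calls.

## Working session

There is one attempt and no reset: what is moved stays moved. The work goes in short steps, Python scripts to look and compute and a tool call to move; the robot and the scene stay as the last step left them, time stands still between calls to the robot, and variables do not carry over. Pictures are saved under pics/ and viewed, at most 10 in all, crops included, and the job is handed in when it is done.

Besides the shell and the picture viewer there is one more tool, called after "Request:" as name(argument=value, ...) on one line, values as JSON. step_arm: Moves the arm, as the interface text tells. Its arguments: {"type":"object","properties":{"increments":{"type":"array"},"newtons":{"type":"number"}},"required":["increments"]}

```bash
mkdir -p pics; ls; python3 - <<'E'
from cell import robot, viewer
import cv2
for n in ("scene","top"):
    im=viewer.read_camera(n); cv2.imwrite(f"pics/{n}0.png",cv2.resize(im[:,:,::-1],(800,600),interpolation=cv2.INTER_CUBIC))
    cv2.imwrite(f"{n}_raw.png",im[:,:,::-1])
    p=viewer.camera_params(n); print(n,p["K"].round(1).tolist(),p["T"].round(4).tolist())
print(robot.observe(), robot.grip_depth)
E
```

```text
pics
scene [[407.3, 0.0, 285.3], [0.0, 407.3, 208.2], [0.0, 0.0, 1.0]] [[0.7111, -0.3803, 0.5914, 0.0513], [-0.703, -0.3992, 0.5886, -0.5349], [0.0122, -0.8343, -0.5512, 0.5532], [0.0, 0.0, 0.0, 1.0]]
top [[428.7, 0.0, 283.2], [0.0, 428.7, 205.2], [0.0, 0.0, 1.0]] [[0.0139, -0.9978, 0.0647, 0.484], [-0.9993, -0.0115, 0.0363, -0.056], [-0.0355, -0.0652, -0.9972, 1.0328], [0.0, 0.0, 0.0, 1.0]]
{'time': 0.1, 'qpos': array([ 1.12301961e+00,  3.42625179e-01,  1.52491394e+00, -2.04708259e-05,
        1.27541995e+00, -1.45958801e-01]), 'qvel': array([-0.00026082, -0.00233027, -0.00119591,  0.00070228,  0.00114799,
        0.00035589]), 'joint_efforts': array([ 2.65386749e-03, -4.31999409e+01, -2.44699985e+01,  7.20957876e-02,
        5.25317097e-02, -6.72427882e-05]), 'tool_pos': array([0.15586305, 0.50094541, 0.22613157]), 'tool_rot': array([-3.14023792e+00, -1.79364794e-04,  2.83978058e+00]), 'contact_force': array([-0.06869088, -0.13953896,  0.04837696]), 'torque': array([-0.01990721,  0.00474743,  0.02386122]), 'grip_force': 0.0, 'opening': 0.09180869455686408} -0.0188
```

View pics/scene0.png

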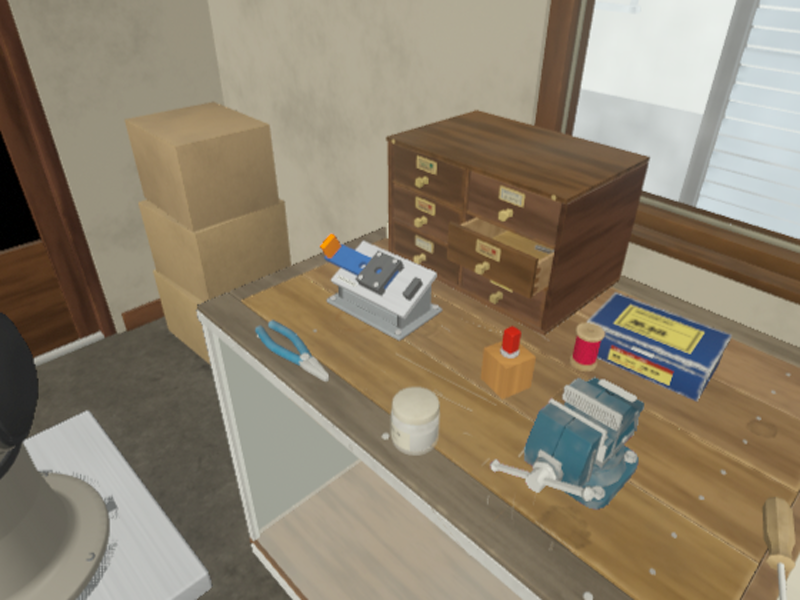

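View pics/top0.png

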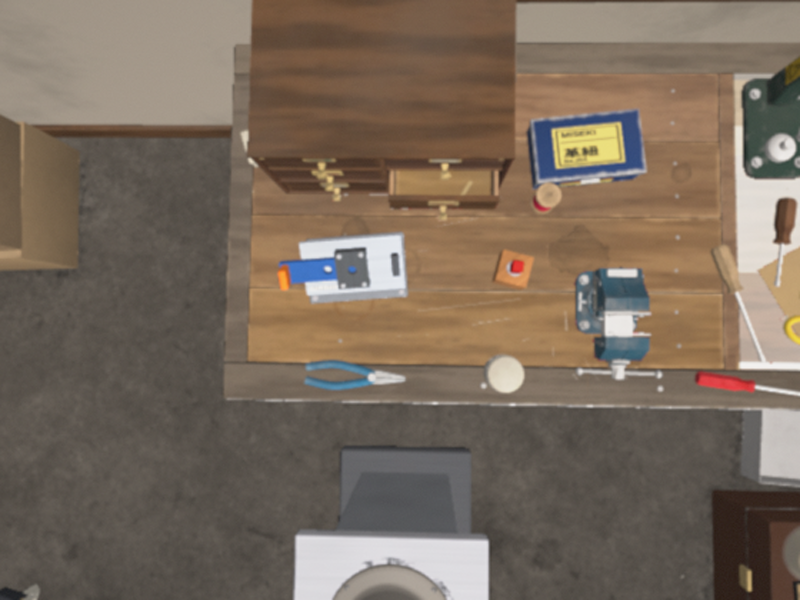

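```bash
python3 - <<'E'
import cv2, numpy as np
s=cv2.imread("scene_raw.png"); t=cv2.imread("top_raw.png")
def crop(im,x,y,w,h,k): return cv2.resize(im[y:y+h,x:x+w],(w*k,h*k),interpolation=cv2.INTER_CUBIC)
a=crop(t,185,150,110,70,7)     # 770x490 rest top
cv2.imwrite("pics/a.png",a)
b=np.vstack([crop(s,215,155,100,85,5)]) # 500x425
c=crop(s,330,220,55,85,5) # 275
cv2.imwrite("pics/b.png",np.hstack([b,c]))
E
```

```text
(no output)
```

View pics/a.png

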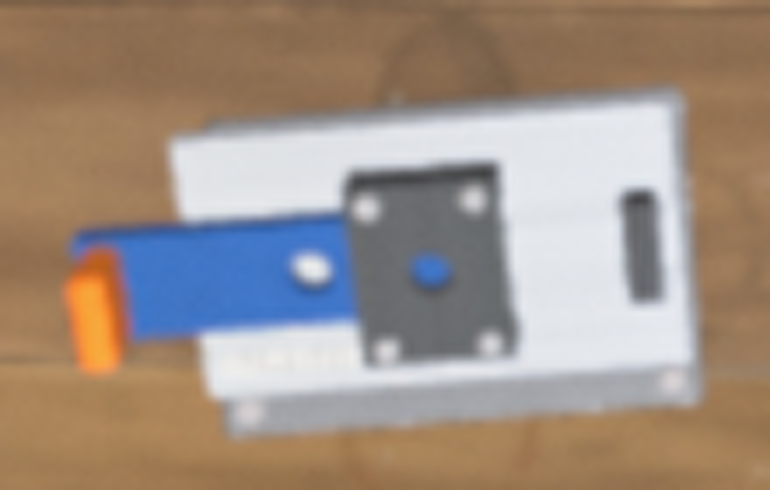

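View pics/b.png

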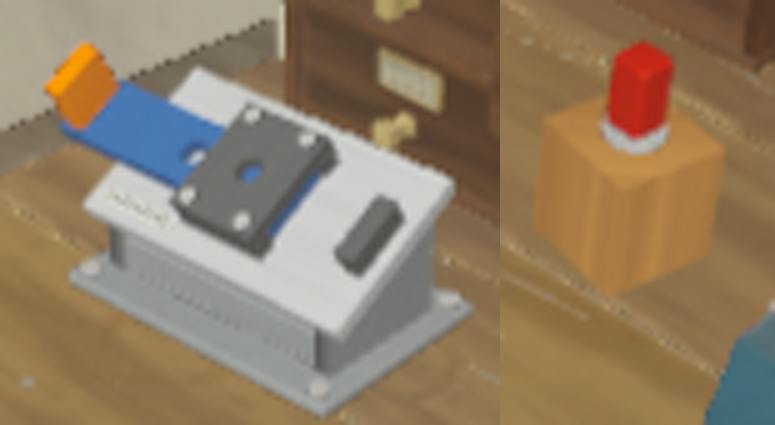

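```bash
cat > h.py <<'E'
import cv2, numpy as np, sys
from scipy.optimize import least_squares, minimize
from scipy.spatial.transform import Rotation as Ro
from cell import robot, viewer
cam={n:viewer.camera_params(n) for n in ("scene","top")}
def proj(n,P):
    T=cam[n]["T"]; c=(np.atleast_2d(P)-T[:3,3])@T[:3,:3]; q=c@cam[n]["K"].T
    return q[:,:2]/q[:,2:]
def holeR(yaw): return (Ro.from_euler('z',yaw)*Ro.from_euler('y',-np.radians(28))).as_matrix()
def box(c,R,sz):
    s=np.array([[i,j,k] for i in(-.5,.5) for j in(-.5,.5) for k in(-.5,.5)])*sz
    return np.asarray(c)+s@R.T
def cov(n,P,k=8):  # soft coverage picture of the hull
    h=cv2.convexHull((((proj(n,P)+.5)*k)*16).astype(np.int32))
    m=np.zeros((420*k,560*k),np.uint8); cv2.fillConvexPoly(m,h,255,shift=4)
    return cv2.resize(m,(560,420),interpolation=cv2.INTER_AREA)/255.
E
cat > fit.py <<'E'
from h import *
im={n:cv2.imread(f"{n}_raw.png").astype(float) for n in cam}
def px(p,off,k,): return (np.array(p)+.5)/k-.5+np.array(off)
A=lambda *p:px(p,(185,150),7); B=lambda *p:px(p,(215,155),5)
obs={"top":[A(432,270),A(312,269),A(350,187),A(497,180),A(514,353),A(366,363)],
 "scene":[B(249,172),B(195,157),B(250,102),B(337,152),B(266,245),B(173,195)]}
def pts(v):
    R=holeR(v[2]); L=np.array([[0,0,0],[0,v[3],-.0085],[.031,.025,0],[.031,-.025,0],[-.031,-.025,0],[-.031,.025,0]])
    return np.array([v[0],v[1],.079])+L@R.T
def res(v,ns=("top","scene")): return np.concatenate([(proj(n,pts(v))-obs[n]).ravel() for n in ns])
for ns in (("top",),("scene",),("top","scene")):
    r=least_squares(lambda v:res(v,ns),[.6,.05,.05,.05]); print(ns,r.x.round(4),np.degrees(r.x[2]).round(2),"\n",r.fun.round(1).reshape(-1,2).tolist())
v=r.x; R=holeR(v[2])
print("tab pt",(np.array([v[0],v[1],.079])+R@[0,.066+v[3],.0075]).round(4))
def head(b):
    w={}
    for n in cam:
        g=im[n]; m=g[...,2]-np.maximum(g[...,1],g[...,0]); m=np.clip((m-20)/130,0,1)
        x0,y0,x1,y1={"scene":(340,222,368,252),"top":(350,175,375,195)}[n]
        k=np.zeros_like(m);k[y0:y1,x0:x1]=m[y0:y1,x0:x1]; w[n]=k
    return w
W=head(0)
def cost(p,ns=("top","scene")): return sum(((cov(n,box([p[0],p[1],.076],Ro.from_euler('z',p[2]).as_matrix(),[.018,.018,.034]))-W[n])**2).sum() for n in ns)
for ns in (("top",),("scene",),("top","scene")):
    best=min((minimize(cost,[.59,-.155,a],args=(ns,),method="Nelder-Mead",options=dict(initial_simplex=[[.60,-.14,a],[.58,-.15,a],[.60,-.16,a],[.59,-.15,a+.3]],maxiter=100)) for a in (-.7,-.3,0.1,.5)),key=lambda r:r.fun)
    print("head",ns,best.x.round(4),np.degrees(best.x[2]).round(1),best.fun.round(2))
for n in W: print(n,W[n].sum().round(1),proj(n,[[.59,-.15,.076]]))
E
python3 fit.py
```

```text
('top',) [0.5828 0.0621 0.0614 0.0397] 3.52 
 [[-0.0, 0.2], [-0.0, -0.1], [-0.8, -0.3], [0.6, -0.5], [0.5, 0.5], [-0.3, 0.1]]
('scene',) [0.5825 0.0581 0.1172 0.0401] 6.71 
 [[1.2, 0.2], [0.2, -0.4], [0.5, 0.6], [-0.2, -2.5], [-1.7, -0.2], [0.3, 2.2]]
('top', 'scene') [0.5833 0.0608 0.0841 0.0402] 4.82 
 [[0.6, 0.0], [0.3, 0.1], [-0.5, -0.2], [0.9, -0.9], [1.3, 0.0], [0.6, 0.2], [0.6, -0.4], [0.0, -1.1], [0.4, 0.1], [-0.8, -2.8], [-2.8, -0.8], [-0.3, 1.3]]
tab pt [0.5709 0.1664 0.0856]
head ('top',) [ 0.5914 -0.1981 -1.5675] -89.8 34.33
head ('scene',) [ 0.5929 -0.1928  0.7837] 44.9 29.95
head ('top', 'scene') [ 0.5914 -0.1946 -1.3245] -75.9 76.33
scene 248.8 [[339.1087277  228.12925763]]
top 173.5 [[341.08618021 186.29995042]]
```

```bash
sed -i 's/m=g\[...,2\]-np.maximum.*$/m=np.clip((g[...,2]-60)\/60,0,1)*np.clip((75-g[...,1])\/35,0,1)/' fit.py; python3 fit.py | grep -A3 -E "head|top [0-9]"
python3 - <<'E'
from h import *
s=cv2.imread("scene_raw.png").astype(int); t=cv2.imread("top_raw.png").astype(int)
for nm,g in(("scene",s),("top",t)):
    m=(g[...,2]>200)&(g[...,1]>80)&(g[...,1]<170)&(g[...,0]<60)
    n,l,st,c=cv2.connectedComponentsWithStats(m.astype(np.uint8)); print(nm,[ (st[i].tolist(),c[i].round(1).tolist()) for i in range(1,n) if st[i,4]>20])
    for v in ([.5833,.0608,.0841,.0402],[.583,.0615,.075,.040]):
        R=holeR(v[2]); c0=np.array([v[0],v[1],.079])+R@[0,.066+v[3],.0075]
        C=cov(nm,box(c0,R,[.032,.012,.031])); yy,xx=np.nonzero(C>.5); print(xx.min(),yy.min(),xx.max()-xx.min()+1,yy.max()-yy.min()+1,xx.mean().round(1),yy.mean().round(1))
E
```

```text
head ('top',) [ 0.4847 -0.055   1.5688] 89.9 84.94
head ('scene',) [2.4222 3.3546 0.0713] 4.1 166.65
head ('top', 'scene') [0.7265 0.2581 0.8935] 51.2 379.03
scene 173.4 [[339.1087277  228.12925763]]
top 33.0 [[341.08618021 186.29995042]]
scene [([224, 164, 10, 10, 45], [228.8, 168.6])]
224 163 16 19 231.6 171.8
224 163 16 18 231.6 171.5
top [([195, 189, 7, 12, 60], [198.1, 194.2])]
195 184 10 19 199.4 193.1
195 184 10 19 199.1 192.8
```

```bash
sed -i 's/initial_simplex=.*,maxiter/initial_simplex=[[.60,-.19,a],[.583,-.195,a],[.595,-.205,a],[.59,-.195,a+.3]],maxiter/; s/clip((75-g\[...,1\])\/35/clip((90-g[...,1])\/40/' fit.py; python3 fit.py | grep -A3 -E "head|top [0-9]"
python3 - <<'E'
from h import *
s=cv2.imread("scene_raw.png"); t=cv2.imread("top_raw.png")
out=[]
v=[.583,.061,.080,.040]; R=holeR(v[2]); H=np.array([v[0],v[1],.079])
for n,im,(x,y,w,h) in(("top",t,(185,150,110,80)),("scene",s,(215,155,110,80))):
    k=7; g=cv2.resize(im[y:y+h,x:x+w],(w*k,h*k),interpolation=cv2.INTER_CUBIC)
    def poly(P,c): 
        q=((proj(n,P)-[x,y]+.5)*k-.5).astype(np.int32); cv2.polylines(g,[q.reshape(-1,1,2)],True,c,1)
    rect=np.array([[1,1,0],[1,-1,0],[-1,-1,0],[-1,1,0]])
    poly(H+(rect*[.031,.025,0])@R.T,(0,255,255))
    a=np.linspace(0,6.28,24); ci=.0063*np.c_[np.cos(a),np.sin(a),0*a]
    poly(H+ci@R.T,(0,255,0)); poly(H+(ci+[0,v[3],-.0085])@R.T,(0,255,0))
    for z in(-.0155,.0155): poly(H+(rect*[.016,.006,0]+[0,.066+v[3],.0075+z])@R.T,(255,0,255))
    out.append(g[:,:] )
o=np.vstack([out[0][:, :],out[1]]); cv2.imwrite("pics/ov.png",cv2.resize(np.hstack(out),(800,292)))
cv2.imwrite("pics/ovs.png",cv2.resize(out[1],(770,560)))
E
```

```text
head ('top',) [ 0.5911 -0.1948 -0.895 ] -51.3 28.25
head ('scene',) [ 0.5932 -0.1926 -0.7867] -45.1 25.74
head ('top', 'scene') [ 0.5909 -0.1943 -0.8106] -46.4 57.43
scene 189.9 [[339.1087277  228.12925763]]
top 51.0 [[341.08618021 186.29995042]]
```

View pics/ov.png

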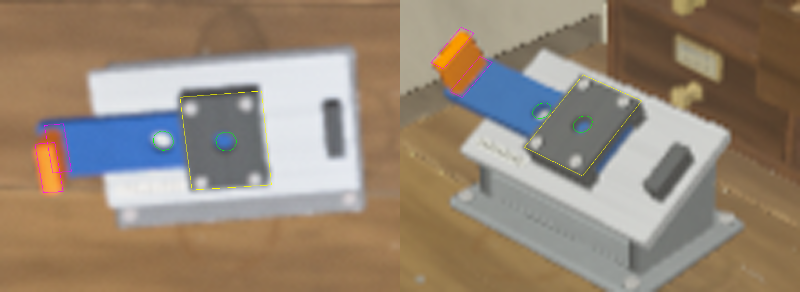

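```bash
python3 - <<'E'
from h import *
s=cv2.imread("scene_raw.png"); t=cv2.imread("top_raw.png")
out=[]
for n,im,(x,y,w,h) in(("top",t,(340,168,40,40)),("scene",s,(335,220,40,60))):
    k=800//2//w; k=10; 
    for ov in(0,1):
        g=cv2.resize(im[y:y+h,x:x+w],(w*k,h*k),interpolation=cv2.INTER_CUBIC)
        if ov:
          def poly(P,c): 
            q=((proj(n,P)-[x,y]+.5)*k-.5).astype(np.int32); cv2.polylines(g,[q.reshape(-1,1,2)],True,c,1)
          R=Ro.from_euler('z',-18,degrees=True).as_matrix(); rect=np.array([[1,1,0],[1,-1,0],[-1,-1,0],[-1,1,0]])
          c=np.array([.5915,-.1945,0])
          for z in(.059,.093): poly(c+[0,0,z]+(rect*.009)@R.T,(255,255,0))
          for z in(.055,): poly(c+[0,0,z]+(rect*.025)@R.T,(0,255,0))
        out.append(cv2.copyMakeBorder(g,0,600-g.shape[0],0,0,cv2.BORDER_CONSTANT))
o=np.hstack(out); cv2.imwrite("pics/pin.png",cv2.resize(o,(800,300),interpolation=cv2.INTER_AREA)); print(o.shape)
E
```

```text
(600, 1600, 3)
```

View pics/pin.png

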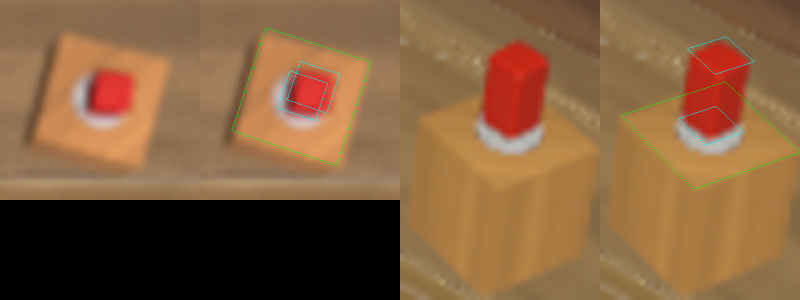

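```bash
python3 - <<'E'
from h import *
o=np.array([[517,41],[549,56],[523,74],[487,57]]); o=np.c_[335+(o[:,0]-400)/5,220+o[:,1]/5]-.4
ot=np.array([[94,70],[134,72],[131,114],[90,111]]); ot=np.c_[340+ot[:,0]/5,168+ot[:,1]/5]-.4
rect=np.array([[1,1,0],[1,-1,0],[-1,-1,0],[-1,1,0]])
P=lambda p:np.array([p[0],p[1],.093])+(rect*.009)@Ro.from_euler('z',p[2]).as_matrix().T
for nm,f in dict(s=lambda p:(proj("scene",P(p))-o).ravel(),t=lambda p:(proj("top",P(p))-ot).ravel(),
  b=lambda p:np.r_[(proj("scene",P(p))-o).ravel(),(proj("top",P(p))-ot).ravel()]).items():
    r=least_squares(f,[.59,-.195,-.1]); print(nm,r.x[:2].round(4),np.degrees(r.x[2]).round(1),r.fun.round(1))
E
```

```text
s [ 0.5902 -0.1948] -1.3 [-0.4 -0.8  0.7  0.3  0.   0.6 -0.3 -0.2]
t [ 0.5894 -0.1941] -3.8 [-0.2 -0.   0.1  0.2  0.1 -0.1  0.  -0.1]
b [ 0.5898 -0.1945] -2.7 [-0.5 -0.8  0.5  0.5 -0.4  0.7 -0.6 -0.3 -0.1 -0.2  0.2 -0.1  0.4 -0.3
  0.3 -0.2]
```

```bash
python3 - <<'E'
from h import *
def ray(n,p):
    p=np.array(p)*.7-.15; T=cam[n]["T"]; d=T[:3,:3]@np.linalg.solve(cam[n]["K"],[*p,1]); return T[:3,3],d
def tri(t,s):
    (o,d),(o2,e)=ray("top",t),ray("scene",s); A=np.c_[d,-e]; k=np.linalg.lstsq(A,o2-o,rcond=None)[0]
    a,b=o+k[0]*d,o2+k[1]*e; return ((a+b)/2).round(3),(np.linalg.norm(a-b)*1e3).round(1)
for nm,t,s in [("jaw",(622,273),(618,391)),("visebolt",(588,283),(553,412)),("knob",(443,212),(481,268)),("drawerTR",(498,204),(537,282)),("drawerTL",(388,204),(449,228)),("spooltop",(547,190),(588,330)),("knob2",(337,196),(424,257)),("jar",(505,372),(415,402)),("pliersR",(405,379),(325,377)),("viseR",(648,272),(640,400))]: print(nm,*tri(t,s))
o,d=ray("top",(598,268)); print([ (o+d*(z-o[2])/d[2]).round(3).tolist() for z in(.06,.12)])
E
```

```text
jaw [ 0.58  -0.352  0.095] 1.5
visebolt [ 0.56  -0.303  0.043] 26.5
knob [ 0.668 -0.078  0.107] 2.8
drawerTR [ 0.682 -0.164  0.114] 5.2
drawerTL [0.675 0.001 0.143] 5.1
spooltop [ 0.715 -0.244  0.056] 4.5
knob2 [0.712 0.091 0.04 ] 10.3
jar [ 0.425 -0.179  0.062] 1.6
pliersR [ 0.408 -0.021  0.012] 1.6
viseR [ 0.578 -0.384  0.104] 8.4
[[0.591, -0.325, 0.06], [0.584, -0.309, 0.12]]
```

```bash
cat >> h.py <<'E'
H=np.array([.583,.061,.079]); YAW=.080; HR=holeR(YAW)
TI=np.c_[-HR[:,0],HR[:,1],-HR[:,2]]            # insertion tool rotation
down=lambda yaw: Ro.from_euler('xyz',[np.pi,0,yaw]).as_matrix()
def go(p,R=None):
    s=robot.observe(); R0=Ro.from_euler('xyz',s["tool_rot"]).as_matrix()
    R=R0 if R is None else R
    d=R0.T@(np.asarray(p)-s["tool_pos"]); w=Ro.from_matrix(R0.T@R).as_rotvec(degrees=True)
    print("t",round(s["time"],2),"d cm",(d*100).round(2),"dr",w.round(1),"F",s["contact_force"].round(1),"op",round(s["opening"],4))
E
python3 - <<'E'
from h import *
P=H+HR@[0,.143,.0075]; print(P)
go([P[0],P[1],.15],down(np.pi+YAW)); go([P[0],P[1],.075],down(np.pi+YAW))
E
```

```text
[0.56806242 0.20326126 0.08562211]
t 0.1 d cm [-48.21 -16.16   7.63] dr [ -0.1  -0.  -21.9] F [-0.1 -0.1  0. ] op 0.0918
t 0.1 d cm [-48.21 -16.15  15.13] dr [ -0.1  -0.  -21.9] F [-0.1 -0.1  0. ] op 0.0918
```

Request:
step_arm(increments=[{"delta_pos":[-5,-1.7,0],"dr":[0,0,-4],"fingers":1},{"delta_pos":[-10.5,-3.5,0],"dr":[0,0,-9],"fingers":1},{"delta_pos":[-16,-5.4,0],"dr":[0,0,-14],"fingers":1},{"delta_pos":[-21.5,-7.2,0],"dr":[0,0,-18],"fingers":1},{"delta_pos":[-27,-9,0],"dr":[0,0,-21.9],"fingers":1}], newtons=30)

```text
time: 0.72
tool_pos: [0.3883, 0.3338, 0.2265]
tool_rot: [-3.142, -0.0, -3.059]
contact_force: [0.5, 0.1, 1.3]
opening: 0.0468
grip_force: 0.0
```

```bash
python3 - <<'E'
from h import *
go([.568,.203,.15],down(np.pi+YAW))
E
```

```text
t 0.72 d cm [-16.83 -14.52   7.65] dr [-0.  -0.   0.2] F [0.5 0.1 1.3] op 0.0468
```

Request:
step_arm(increments=[{"delta_pos":[-5,-4.3,1],"dr":[0,0,0.2],"fingers":1},{"delta_pos":[-10,-8.6,2.5],"dr":[0,0,0.2],"fingers":1},{"delta_pos":[-14,-12.1,4.5],"dr":[0,0,0.2],"fingers":1},{"delta_pos":[-16.8,-14.5,6],"dr":[0,0,0.2],"fingers":1},{"delta_pos":[-16.8,-14.5,10],"dr":[0,0,0.2],"fingers":1}])

```text
time: 1.35
tool_pos: [0.5695, 0.2019, 0.1266]
tool_rot: [3.141, 0.004, -3.068]
contact_force: [-0.0, 0.1, -0.1]
opening: 0.001
grip_force: 0.0
```

```bash
python3 - <<'E'
from h import *
go([.568,.203,.075],down(np.pi+YAW))
E
```

```text
t 1.35 d cm [0.16 0.12 5.16] dr [ 0.   0.2 -0.4] F [-0.   0.1 -0.1] op 0.001
```

Request:
step_arm(increments=[{"delta_pos":[0.1,0.1,3],"dr":[0,0,0],"fingers":1},{"delta_pos":[0.1,0.1,5.1],"dr":[0,0,0],"fingers":1},{"delta_pos":[0.1,-1,5.1],"dr":[0,0,0],"fingers":1},{"delta_pos":[0.1,-2,5.1],"dr":[0,0,0],"fingers":1},{"delta_pos":[0.1,-3,5.1],"dr":[0,0,0],"fingers":1}])

```text
time: 1.98
tool_pos: [0.568, 0.1736, 0.0767]
tool_rot: [3.141, 0.002, -3.065]
contact_force: [-1.1, 2.3, -1.4]
opening: 0.0006
grip_force: 1.3
```

Request:
step_arm(increments=[{"delta_pos":[0,-0.4,0],"dr":[0,0,0],"fingers":1},{"delta_pos":[0,-0.8,0],"dr":[0,0,0],"fingers":1},{"delta_pos":[0,-1.2,0],"dr":[0,0,0],"fingers":1},{"delta_pos":[0,-1.5,0],"dr":[0,0,0],"fingers":1},{"delta_pos":[0,-1.7,0],"dr":[0,0,0],"fingers":1}])

```text
time: 2.6
tool_pos: [0.5691, 0.1571, 0.0759]
tool_rot: [3.141, 0.001, -3.065]
contact_force: [0.8, 2.3, 0.6]
opening: 0.0001
grip_force: 1.1
```

Request:
step_arm(increments=[{"delta_pos":[0,-0.1,0],"dr":[0,0,0],"fingers":1},{"delta_pos":[0,-0.2,0],"dr":[0,0,0],"fingers":1},{"delta_pos":[0,-0.3,0],"dr":[0,0,0],"fingers":1},{"delta_pos":[0,-0.4,0],"dr":[0,0,0],"fingers":1},{"delta_pos":[0,-0.5,0],"dr":[0,0,0],"fingers":1}])

```text
time: 3.22
tool_pos: [0.5692, 0.1532, 0.0758]
tool_rot: [3.14, 0.0, -3.065]
contact_force: [1.1, 8.5, 1.4]
opening: 0.0001
grip_force: 4.6
```

Request:
step_arm(increments=[{"delta_pos":[0,-0.05,0],"dr":[0,0,0],"fingers":1},{"delta_pos":[0,-0.1,0],"dr":[0,0,0],"fingers":1},{"delta_pos":[0,-0.1,0],"dr":[0,0,0],"fingers":1},{"delta_pos":[0,-0.15,0],"dr":[0,0,0],"fingers":1},{"delta_pos":[0,-0.15,0],"dr":[0,0,0],"fingers":1}])

```text
time: 3.85
tool_pos: [0.5692, 0.1531, 0.0758]
tool_rot: [3.138, 0.001, -3.064]
contact_force: [0.9, 11.5, 1.5]
opening: 0.0006
grip_force: 6.2
```

Request:
step_arm(increments=[{"delta_pos":[0,1,0],"dr":[0,0,0],"fingers":1},{"delta_pos":[0,2.5,0],"dr":[0,0,0],"fingers":1},{"delta_pos":[0,2.5,-4],"dr":[0,0,0],"fingers":1},{"delta_pos":[0,2.5,-9],"dr":[0,0,0],"fingers":0},{"delta_pos":[0,0,-12],"dr":[0,0,3],"fingers":0}])

```text
time: 4.47
tool_pos: [0.5696, 0.1521, 0.1981]
tool_rot: [3.141, 0.002, -3.116]
contact_force: [0.3, -0.9, 0.1]
opening: 0.0158
grip_force: 0.0
```

```bash
python3 - <<'E'
from h import *
go([.590,-.1945,.16],down(3.09)); go([.590,-.1945,.063],down(3.09))
E
```

```text
t 4.47 d cm [ -1.13 -34.7    3.8 ] dr [0.  0.1 4.4] F [ 0.3 -0.9  0.1] op 0.0158
t 4.47 d cm [ -1.11 -34.71  13.5 ] dr [0.  0.1 4.4] F [ 0.3 -0.9  0.1] op 0.0158
```

Request:
step_arm(increments=[{"delta_pos":[-0.2,-5,0],"dr":[0,0,2],"fingers":0},{"delta_pos":[-0.4,-11,0],"dr":[0,0,4.4],"fingers":0},{"delta_pos":[-0.6,-17,0],"dr":[0,0,4.4],"fingers":0},{"delta_pos":[-0.8,-23,0],"dr":[0,0,4.4],"fingers":0},{"delta_pos":[-1.0,-29,0],"dr":[0,0,4.4],"fingers":0}])

```text
time: 5.1
tool_pos: [0.5862, -0.1405, 0.1956]
tool_rot: [-3.142, -0.001, 3.089]
contact_force: [1.1, -0.2, 0.1]
opening: 0.0459
grip_force: 0.0
```

Request:
step_arm(increments=[{"delta_pos":[-0.1,-4,1],"dr":[0,0,0],"fingers":0},{"delta_pos":[-0.1,-5.7,3],"dr":[0,0,0],"fingers":0},{"delta_pos":[-0.1,-5.7,5],"dr":[0,0,0],"fingers":0},{"delta_pos":[-0.1,-5.7,7],"dr":[0,0,0],"fingers":0},{"delta_pos":[-0.1,-5.7,7],"dr":[0,0,0],"fingers":0}])

```text
time: 5.72
tool_pos: [0.5834, -0.1952, 0.1239]
tool_rot: [3.14, -0.004, 3.089]
contact_force: [-0.7, 0.4, 0.4]
opening: 0.0457
grip_force: 0.0
```

```bash
python3 - <<'E'
from h import *
go([.590,-.1945,.063],down(3.09))
out=[]
for n,(x,y,w,h) in(("top",(330,150,70,70)),("scene",(320,200,70,90))):
    im=viewer.read_camera(n)[:,:,::-1]; cv2.imwrite(f"{n}_pk.png",im)
    g=cv2.resize(im[y:y+h,x:x+w],(w*5,h*5),interpolation=cv2.INTER_CUBIC); out.append(cv2.copyMakeBorder(g,0,450-g.shape[0],0,0,cv2.BORDER_CONSTANT))
cv2.imwrite("pics/pk.png",np.hstack(out))
E
```

```text
t 5.72 d cm [-0.68  0.1   6.09] dr [ 0.1 -0.2 -0. ] F [-0.7  0.4  0.4] op 0.0457
```

View pics/pk.png

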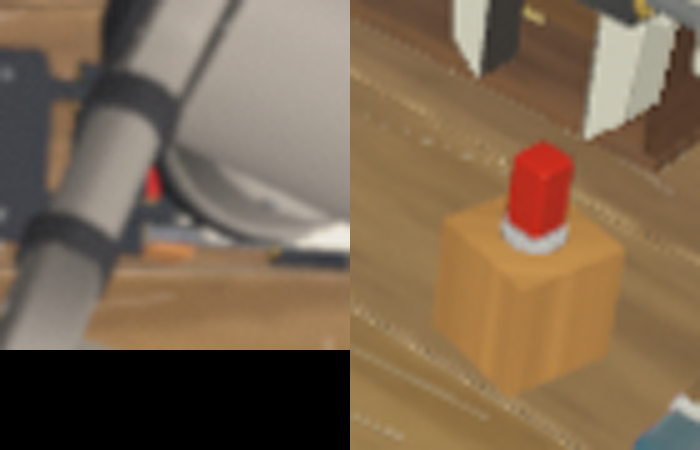

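Request:
step_arm(increments=[{"delta_pos":[-0.7,0.1,0],"dr":[0,-0.2,0],"fingers":0},{"delta_pos":[-0.7,0.1,2],"dr":[0,-0.2,0],"fingers":0},{"delta_pos":[-0.7,0.1,4],"dr":[0,-0.2,0],"fingers":0},{"delta_pos":[-0.7,0.1,5.5],"dr":[0,-0.2,0],"fingers":0},{"delta_pos":[-0.7,0.1,6],"dr":[0,-0.2,0],"fingers":0}])

```text
time: 6.45
tool_pos: [0.5915, -0.1952, 0.0651]
tool_rot: [3.141, 0.003, 3.09]
contact_force: [0.3, 1.5, 0.2]
opening: 0.046
grip_force: 0.0
```

Request:
step_arm(increments=[{"delta_pos":[0,0,0.1],"dr":[0,0,0],"fingers":0.3},{"delta_pos":[0,0,0.1],"dr":[0,0,0],"fingers":0.5},{"delta_pos":[0,0,0.1],"dr":[0,0,0],"fingers":1},{"delta_pos":[0,0,0.1],"dr":[0,0,0],"fingers":1},{"delta_pos":[0,0,0.1],"dr":[0,0,0],"fingers":1}], newtons=15)

```text
time: 7.08
tool_pos: [0.5917, -0.1951, 0.0652]
tool_rot: [3.141, 0.004, 3.089]
contact_force: [-0.0, 2.6, 2.7]
opening: 0.0174
grip_force: 15.0
```

Request:
step_arm(increments=[{"delta_pos":[0,0,0],"dr":[0,0,0],"fingers":1},{"delta_pos":[0,0,-0.5],"dr":[0,0,0],"fingers":1},{"delta_pos":[0,0,-2],"dr":[0,0,0],"fingers":1},{"delta_pos":[0,0,-4.5],"dr":[0,0,0],"fingers":1},{"delta_pos":[0,0,-7],"dr":[0,0,0],"fingers":1}], newtons=40)

```text
time: 7.7
tool_pos: [0.5911, -0.196, 0.1362]
tool_rot: [-3.141, 0.003, 3.089]
contact_force: [0.5, -0.5, -0.3]
opening: 0.0178
grip_force: 40.0
```

Request:
step_arm(increments=[{"delta_pos":[0,0,-2],"dr":[0,0,0],"fingers":1},{"delta_pos":[0,0,-4],"dr":[0,0,0],"fingers":1},{"delta_pos":[0,0,-6],"dr":[0,0,0],"fingers":1},{"delta_pos":[0,0,-8],"dr":[0,0,0],"fingers":1},{"delta_pos":[0,0,-8],"dr":[0,0,0],"fingers":1}])

```text
time: 8.32
tool_pos: [0.5916, -0.1962, 0.2172]
tool_rot: [-3.139, 0.007, 3.089]
contact_force: [0.2, 0.2, -1.2]
opening: 0.0178
grip_force: 40.0
```

```bash
python3 - <<'E'
from h import *
# tip 20 mm above mouth: TCP = 58+20 above mouth along hole z
go(H+HR@[0,0,.058+.03],TI); print(H+HR@[0,0,.088])
E
```

```text
t 8.32 d cm [ 6.35 25.11  5.94] dr [ -2.  -27.5  -7.4] F [ 0.2  0.2 -1.2] op 0.0178
[0.54181864 0.05769844 0.15669939]
```

Request:
step_arm(increments=[{"delta_pos":[1.5,4,0],"dr":[-0.3,-4,-1],"fingers":1},{"delta_pos":[3,9.5,0],"dr":[-0.8,-11,-3],"fingers":1},{"delta_pos":[4.5,15,0],"dr":[-1.2,-18,-5],"fingers":1},{"delta_pos":[6,20,0],"dr":[-1.7,-24,-6.5],"fingers":1},{"delta_pos":[6.3,24,1],"dr":[-2,-27.5,-7.4],"fingers":1}])

```text
time: 8.95
tool_pos: [0.5387, 0.049, 0.2045]
tool_rot: [3.139, 0.487, -3.062]
contact_force: [0.6, 0.1, -1.2]
opening: 0.0177
grip_force: 40.0
```

```bash
python3 - <<'E'
from h import *
go(H+HR@[0,0,.058+.025],TI)
E
```

```text
t 8.95 d cm [1.9  0.82 4.9 ] dr [ 0.2 -0.1 -0. ] F [ 0.6  0.1 -1.2] op 0.0177
```

Request:
step_arm(increments=[{"delta_pos":[0.9,0.4,1],"dr":[0.2,-0.1,0],"fingers":1},{"delta_pos":[1.9,0.8,2],"dr":[0.2,-0.1,0],"fingers":1},{"delta_pos":[1.9,0.8,3],"dr":[0.2,-0.1,0],"fingers":1},{"delta_pos":[1.9,0.8,3.9],"dr":[0.2,-0.1,0],"fingers":1},{"delta_pos":[1.9,0.8,3.9],"dr":[0.2,-0.1,0],"fingers":1}])

```text
time: 9.57
tool_pos: [0.5416, 0.0555, 0.1605]
tool_rot: [-3.141, 0.485, -3.063]
contact_force: [1.1, -0.6, -1.2]
opening: 0.0178
grip_force: 40.0
```

```bash
python3 - <<'E'
from h import *
go(H+HR@[0,0,.083],TI)
out=[]
s=robot.observe(); R=Ro.from_euler('xyz',s["tool_rot"]).as_matrix(); tip=s["tool_pos"]+R@[0,0,.0582]; print("tip in hole frame mm",(HR.T@(tip-H)*1e3).round(1))
for n,(x,y,w,h) in(("top",(205,150,80,80)),("scene",(220,130,80,100))):
    im=viewer.read_camera(n)[:,:,::-1]; cv2.imwrite(f"{n}_in.png",im)
    g=cv2.resize(im[y:y+h,x:x+w],(w*5,h*5),interpolation=cv2.INTER_CUBIC); 
    for P in (tip,H): print(n,((proj(n,P)[0]-[x,y]+.5)*5-.5).round(1))
    out.append(cv2.copyMakeBorder(g,0,500-g.shape[0],0,0,cv2.BORDER_CONSTANT))
cv2.imwrite("pics/in.png",np.hstack(out))
E
```

```text
t 9.57 d cm [0.14 0.22 0.85] dr [-0.1 -0.2 -0.1] F [ 1.1 -0.6 -1.2] op 0.0178
tip in hole frame mm [ 1.2 -2.2 33.3]
top [209.7 219.4]
top [210.9 193.6]
scene [206.4 251. ]
scene [226.3 295.1]
```

View pics/in.png

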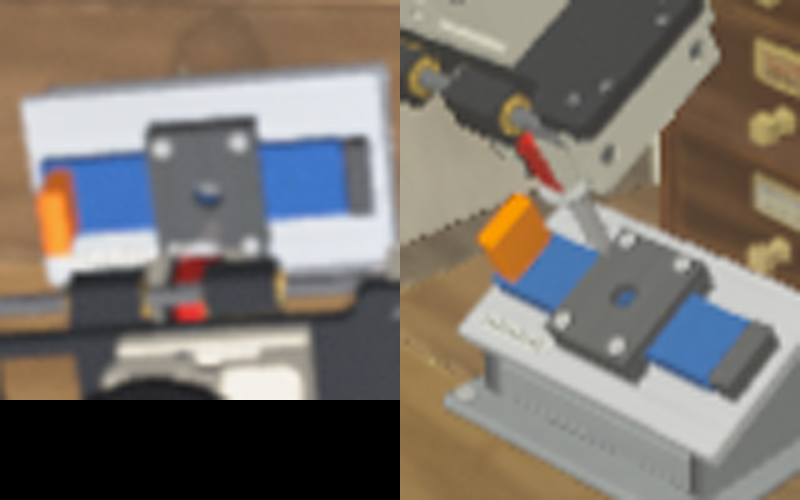

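```bash
python3 - <<'E'
import cv2
t=cv2.imread("top_in.png"); g=cv2.cvtColor(t,cv2.COLOR_BGR2GRAY)
print("cols 238..256 gray"); 
for r in range(184,204): print(r,g[r,238:257].tolist())
print("blue-red")
for r in range(184,194): print(r,(t[r,238:257,0].astype(int)-t[r,238:257,2]).tolist())
E
```

```text
cols 238..256 gray
184 [105, 107, 107, 106, 108, 107, 106, 105, 106, 106, 109, 107, 108, 108, 108, 107, 106, 108, 105]
185 [105, 106, 107, 108, 108, 108, 108, 108, 109, 109, 107, 107, 110, 108, 105, 107, 107, 106, 105]
186 [104, 105, 107, 108, 107, 110, 114, 123, 126, 122, 115, 110, 109, 108, 107, 106, 106, 106, 105]
187 [104, 107, 107, 106, 107, 109, 115, 134, 146, 142, 127, 112, 108, 109, 107, 105, 106, 106, 103]
188 [104, 105, 106, 108, 107, 98, 98, 118, 135, 133, 121, 108, 107, 108, 107, 107, 106, 106, 104]
189 [105, 106, 106, 107, 105, 96, 80, 84, 90, 88, 88, 93, 105, 108, 106, 106, 105, 107, 105]
190 [105, 105, 108, 107, 106, 99, 84, 75, 72, 70, 77, 93, 106, 108, 107, 107, 108, 107, 106]
191 [105, 106, 106, 107, 107, 104, 98, 89, 82, 82, 91, 103, 107, 107, 107, 106, 107, 107, 108]
192 [105, 105, 105, 107, 108, 108, 106, 103, 99, 99, 105, 108, 109, 108, 107, 106, 106, 106, 108]
193 [105, 107, 107, 107, 107, 108, 108, 106, 107, 110, 110, 109, 108, 107, 107, 108, 106, 106, 106]
194 [106, 106, 106, 107, 109, 108, 107, 110, 115, 119, 116, 110, 108, 106, 107, 107, 107, 107, 107]
195 
[... 815 characters left out ...]
0, 43, 44, 43, 41, 42, 42, 44, 43, 42, 41]
blue-red
184 [5, 5, 5, 5, 5, 8, 6, 5, 5, 6, 5, 4, 5, 4, 6, 5, 5, 6, 32]
185 [5, 6, 5, 6, 5, 6, 7, 5, 6, 5, 5, 6, 4, 7, 6, 6, 4, 6, 24]
186 [5, 6, 6, 5, 6, 8, 8, 6, 4, 5, 5, 4, 5, 6, 6, 6, 5, 4, 20]
187 [6, 5, 5, 5, 6, 12, 17, 11, 5, 6, 6, 8, 6, 4, 5, 7, 5, 3, 15]
188 [5, 6, 5, 5, 6, 14, 29, 26, 16, 14, 13, 11, 7, 6, 6, 7, 5, 4, 12]
189 [6, 6, 4, 6, 5, 11, 33, 46, 46, 39, 26, 12, 6, 5, 6, 5, 5, 4, 10]
190 [5, 6, 6, 5, 4, 5, 18, 37, 46, 39, 19, 9, 5, 5, 5, 5, 5, 4, 9]
191 [5, 5, 6, 5, 5, 5, 5, 8, 11, 9, 7, 5, 6, 5, 6, 6, 4, 3, 8]
192 [5, 6, 6, 5, 6, 5, 6, 4, 3, 3, 4, 5, 5, 5, 6, 5, 5, 5, 7]
193 [5, 5, 5, 5, 5, 5, 5, 4, 5, 3, 5, 5, 7, 5, 5, 5, 6, 5, 6]
```

```bash
sed -i 's/^H=.*; YAW/H=np.array([.5827,.0625,.079]); YAW/' h.py; cat > st.py <<'E'
from h import *
s=robot.observe(); R=Ro.from_euler('xyz',s["tool_rot"]).as_matrix(); tip=s["tool_pos"]+R@[0,0,.0582]
print("tip hole-frame mm",(HR.T@(tip-H)*1e3).round(2),"F hole-frame",(HR.T@s["contact_force"]).round(1),"op",s["opening"])
go(H+HR@[0,0,.0582+float(sys.argv[1])],TI)
E
python3 st.py .005
```

```text
tip hole-frame mm [ 1.81 -3.71 33.87] F hole-frame [-0.2 -0.1 -1. ] op 0.017539350659510823
t 9.68 d cm [0.19 0.37 2.89] dr [-0.1 -0.1 -0.1] F [ 0.3 -0.1 -1. ] op 0.0175
```

Request:
step_arm(increments=[{"delta_pos":[0.1,0.2,0.8],"dr":[0,0,0],"fingers":1},{"delta_pos":[0.2,0.37,1.6],"dr":[0,0,0],"fingers":1},{"delta_pos":[0.2,0.37,2.4],"dr":[0,0,0],"fingers":1},{"delta_pos":[0.2,0.37,2.7],"dr":[0,0,0],"fingers":1},{"delta_pos":[0.2,0.37,2.7],"dr":[0,0,0],"fingers":1}])

```text
time: 10.3
tool_pos: [0.5518, 0.0604, 0.136]
tool_rot: [-3.141, 0.486, -3.063]
contact_force: [-0.3, -0.1, -0.4]
opening: 0.0174
grip_force: 40.0
```

```bash
python3 st.py .0; python3 - <<'E'
from h import *
x,y,w,h=245,160,45,45
im=viewer.read_camera("scene")[:,:,::-1]; t=viewer.read_camera("top")[:,:,::-1]
a=cv2.resize(im[y:y+h,x:x+w],None,fx=8,fy=8,interpolation=cv2.INTER_CUBIC); b=cv2.resize(t[165:210,225:270],None,fx=8,fy=8,interpolation=cv2.INTER_CUBIC)
cv2.imwrite("pics/near.png",np.hstack([a,b]))
E
```

```text
tip hole-frame mm [-0.74  0.29  6.66] F hole-frame [-0.4 -0.1 -0.2] op 0.017425928532925457
t 10.3 d cm [-0.06 -0.03  0.67] dr [-0.  -0.2 -0.1] F [-0.3 -0.1 -0.4] op 0.0174
```

View pics/near.png

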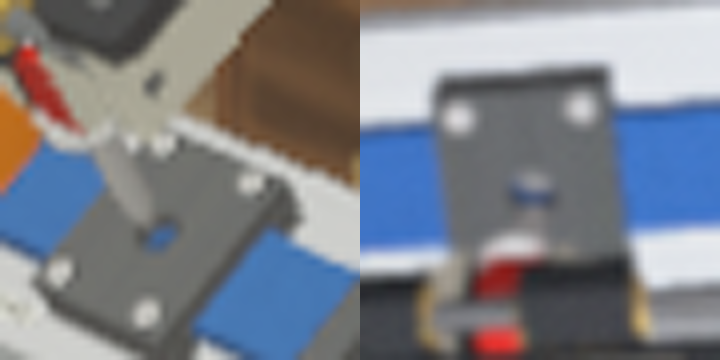

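Request:
step_arm(increments=[{"delta_pos":[-0.05,0,0.4],"dr":[0,-0.1,0],"fingers":1},{"delta_pos":[-0.05,0,0.7],"dr":[0,-0.1,0],"fingers":1},{"delta_pos":[-0.05,0,1.0],"dr":[0,-0.1,0],"fingers":1},{"delta_pos":[-0.05,0,1.3],"dr":[0,-0.1,0],"fingers":1},{"delta_pos":[-0.05,0,1.5],"dr":[0,-0.1,0],"fingers":1}])

```text
time: 11.02
tool_pos: [0.5593, 0.061, 0.1231]
tool_rot: [-3.141, 0.488, -3.063]
contact_force: [0.2, 0.5, -0.9]
opening: 0.0176
grip_force: 40.0
```

```bash
python3 st.py -.048
```

```text
tip hole-frame mm [-0.09  0.28 -8.3 ] F hole-frame [-0.2  0.5 -0.9] op 0.01758356660710852
t 11.03 d cm [-0.01 -0.03  3.97] dr [-0.1 -0.1 -0.1] F [ 0.2  0.5 -0.9] op 0.0176
```

Tip is 8 mm in without contact; continuing.

Request:
step_arm(increments=[{"delta_pos":[0,0,0.3],"dr":[0,0,0],"fingers":1},{"delta_pos":[0,0,0.6],"dr":[0,0,0],"fingers":1},{"delta_pos":[0,0,0.9],"dr":[0,0,0],"fingers":1},{"delta_pos":[0,0,1.2],"dr":[0,0,0],"fingers":1},{"delta_pos":[0,0,1.4],"dr":[0,0,0],"fingers":1}])

```text
time: 11.65
tool_pos: [0.566, 0.0616, 0.1109]
tool_rot: [-3.141, 0.488, -3.063]
contact_force: [0.2, 2.0, 0.7]
opening: 0.018
grip_force: 40.0
```

```bash
python3 st.py -.048
```

```text
tip hole-frame mm [  0.19   0.37 -22.18] F hole-frame [0.6 2.  0.4] op 0.018018360033339814
t 11.65 d cm [ 0.02 -0.04  2.58] dr [-0.  -0.  -0.1] F [0.2 2.  0.7] op 0.018
```

Request:
step_arm(increments=[{"delta_pos":[0,0.05,0.3],"dr":[0,0,0],"fingers":1},{"delta_pos":[0,0.05,0.6],"dr":[0,0,0],"fingers":1},{"delta_pos":[0,0.05,0.9],"dr":[0,0,0],"fingers":1},{"delta_pos":[0,0.05,1.2],"dr":[0,0,0],"fingers":1},{"delta_pos":[0,0.05,1.4],"dr":[0,0,0],"fingers":1}])

```text
time: 12.28
tool_pos: [0.5731, 0.0622, 0.1003]
tool_rot: [3.141, 0.484, -3.063]
contact_force: [-0.1, 0.1, -0.4]
opening: 0.0177
grip_force: 40.0
```

```bash
python3 st.py -.048
```

```text
tip hole-frame mm [  1.3    0.5  -34.89] F hole-frame [-0.3  0.2 -0.3] op 0.017692157422303154
t 12.28 d cm [ 0.15 -0.05  1.31] dr [-0.  -0.3 -0.1] F [-0.1  0.1 -0.4] op 0.0177
```

Request:
step_arm(increments=[{"delta_pos":[0.05,0,0.3],"dr":[0,0,0],"fingers":1},{"delta_pos":[0.05,0,0.5],"dr":[0,0,0],"fingers":1},{"delta_pos":[0.05,0,0.7],"dr":[0,0,0],"fingers":1},{"delta_pos":[0.05,0,0.9],"dr":[0,0,0],"fingers":1},{"delta_pos":[0.05,0,1.0],"dr":[0,0,0],"fingers":1}])

```text
time: 12.9
tool_pos: [0.5774, 0.0628, 0.0938]
tool_rot: [3.139, 0.476, -3.063]
contact_force: [-5.3, 2.4, -0.1]
opening: 0.0177
grip_force: 40.0
```

```bash
python3 st.py -.048
```

```text
tip hole-frame mm [  1.56   0.82 -42.68] F hole-frame [-4.5  2.8  2.2] op 0.017683376844545337
t 12.9 d cm [ 0.22 -0.07  0.53] dr [ 0.1 -0.7 -0.1] F [-5.3  2.4 -0.1] op 0.0177
```

Request:
step_arm(increments=[{"delta_pos":[0.12,0.05,0],"dr":[0,-0.4,0],"fingers":1},{"delta_pos":[0.12,0.05,0.15],"dr":[0,-0.4,0],"fingers":1},{"delta_pos":[0.12,0.05,0.3],"dr":[0,-0.4,0],"fingers":1},{"delta_pos":[0.12,0.05,0.4],"dr":[0,-0.4,0],"fingers":1},{"delta_pos":[0.12,0.05,0.5],"dr":[0,-0.4,0],"fingers":1}])

```text
time: 13.52
tool_pos: [0.5788, 0.0632, 0.0919]
tool_rot: [3.136, 0.474, -3.062]
contact_force: [-9.2, 3.3, -1.2]
opening: 0.0175
grip_force: 40.0
```

```bash
python3 st.py -.048
```

```text
tip hole-frame mm [  1.83   1.34 -44.97] F hole-frame [-8.4  4.   3.1] op 0.017478867716140965
t 13.53 d cm [ 0.26 -0.11  0.31] dr [ 0.3 -0.8 -0. ] F [-9.2  3.3 -1.2] op 0.0175
```

```bash
python3 - <<'E'
from h import *
s=robot.observe(); F,t=s["contact_force"],s["torque"]
R=Ro.from_euler('xyz',s["tool_rot"]).as_matrix()
print("tool F",(R.T@F).round(2),"tool T",(R.T@t).round(3),"hole T",(HR.T@t).round(3))
print("qpos",s["qpos"].round(4),"grip",s["grip_force"])
f=R.T@F; m=R.T@t; print("line pt (tool, mm)",(np.cross(f,m)/(f@f)*1e3).round(1),"dir",(f/np.linalg.norm(f)).round(2))
t=cv2.imread("scene_in.png")
im=viewer.read_camera("scene")[:,:,::-1]; cv2.imwrite("scene_late.png",im)
E
```

```text
tool F [ 8.49  3.99 -3.01] tool T [-0.732  1.987  0.005] hole T [ 0.733  1.986 -0.006]
qpos [-0.0608  0.4203  1.9742  0.2467  0.286  -1.9326] grip 39.98887002468109
line pt (tool, mm) [ 61.7  22.2 203.9] dir [ 0.86  0.4  -0.31]
```

Request:
step_arm(increments=[{"delta_pos":[0.1,0.05,-0.1],"dr":[0,0.3,0],"fingers":1},{"delta_pos":[0.1,0.05,-0.2],"dr":[0,0.6,0],"fingers":1},{"delta_pos":[0.1,0.05,-0.2],"dr":[0,0.6,0],"fingers":1},{"delta_pos":[0.1,0.05,-0.2],"dr":[0,0.6,0],"fingers":1},{"delta_pos":[0.1,0.05,-0.2],"dr":[0,0.6,0],"fingers":1}], newtons=20)

```text
time: 14.2
tool_pos: [0.5787, 0.0633, 0.0942]
tool_rot: [3.137, 0.467, -3.063]
contact_force: [-5.5, 4.0, -5.2]
opening: 0.018
grip_force: 20.0
```

```bash
python3 st.py -.048;  python3 -c "
from h import *
print(robot.observe()['qpos'].round(3))"
```

```text
tip hole-frame mm [  2.36   1.32 -42.95] F hole-frame [-7.   4.4 -2.2] op 0.017959744476559056
t 14.2 d cm [ 0.35 -0.11  0.51] dr [ 0.2 -1.2 -0.1] F [-5.5  4.  -5.2] op 0.018
[-0.059  0.417  1.966  0.225  0.303 -1.909]
```

Request:
step_arm(increments=[{"delta_pos":[0.1,0.05,0],"dr":[0,0,0],"fingers":1},{"delta_pos":[0.2,0.1,0],"dr":[0,0,0],"fingers":1},{"delta_pos":[0.2,0.1,0],"dr":[0,0,0],"fingers":1},{"delta_pos":[0.2,0.1,0],"dr":[0,0,0],"fingers":1},{"delta_pos":[0.2,0.1,0],"dr":[0,0,0],"fingers":1}], newtons=8)

```text
time: 14.82
tool_pos: [0.5787, 0.0636, 0.0947]
tool_rot: [3.138, 0.472, -3.063]
contact_force: [1.0, -0.6, 0.8]
opening: 0.0178
grip_force: 8.0
```

```bash
python3 st.py -.048;  python3 -c "
from h import *
print(robot.observe()['qpos'].round(3))"
```

```text
tip hole-frame mm [  2.89   1.62 -42.51] F hole-frame [ 1.2 -0.6  0.3] op 0.01775209221278205
t 14.82 d cm [ 0.38 -0.15  0.55] dr [ 0.2 -1.  -0.1] F [ 1.  -0.6  0.8] op 0.0178
[-0.058  0.415  1.97   0.226  0.296 -1.909]
```

Request:
step_arm(increments=[{"delta_pos":[0,0,0],"dr":[0,0,0],"fingers":0.4},{"delta_pos":[0,0,0],"dr":[0,0,0],"fingers":0.3},{"delta_pos":[0,0,0],"dr":[0,0,0],"fingers":0.3},{"delta_pos":[0,0,0],"dr":[0,0,0],"fingers":0.3},{"delta_pos":[0,0,0],"dr":[0,0,0],"fingers":0.3}])

```text
time: 15.45
tool_pos: [0.5777, 0.0639, 0.0939]
tool_rot: [3.138, 0.469, -3.063]
contact_force: [-0.2, 0.2, -0.6]
opening: 0.0319
grip_force: 0.0
```

Request:
step_arm(increments=[{"delta_pos":[0,0,-1],"dr":[0,0,0],"fingers":0.3},{"delta_pos":[0,0,-2],"dr":[0,0,0],"fingers":0.3},{"delta_pos":[0,0,-4],"dr":[0,0,0],"fingers":0.3},{"delta_pos":[0,0,-6.5],"dr":[0,0,0],"fingers":0.3},{"delta_pos":[0,0,-9],"dr":[0,0,0],"fingers":1}])

```text
time: 16.08
tool_pos: [0.5365, 0.0602, 0.1755]
tool_rot: [3.138, 0.47, -3.063]
contact_force: [0.4, -0.3, -0.2]
opening: 0.0256
grip_force: 0.0
```

```bash
python3 st.py -.0; python3 - <<'E'
from h import *
out=[]
for n,(x,y,w,h) in(("scene",(225,140,80,75)),("top",(205,150,80,75))):
    im=viewer.read_camera(n)[:,:,::-1]; cv2.imwrite(f"{n}_rel.png",im); k=5
    raw=cv2.resize(im[y:y+h,x:x+w],None,fx=k,fy=k,interpolation=cv2.INTER_CUBIC); g=raw.copy()
    a=np.linspace(0,6.28,32); c=np.c_[np.cos(a),np.sin(a),0*a]
    for z,r in((0,.013),(.004,.013)):
        q=((proj(n,H+(c*r+[0,0,z])@HR.T)-[x,y]+.5)*k-.5).astype(np.int32); cv2.polylines(g,[q.reshape(-1,1,2)],True,(0,255,0),1)
    q=((proj(n,H+HR@[0,0,.038])[0]-[x,y]+.5)*k-.5).astype(int); cv2.circle(g,tuple(map(int,q)),3,(255,255,0),1)
    out.append(np.hstack([raw,g]) if 1 else g)
o=np.vstack(out); cv2.imwrite("pics/rel.png",cv2.resize(o,(640,600),interpolation=cv2.INTER_AREA)); print(o.shape)
E
```

```text
tip hole-frame mm [ 3.42  1.61 48.73] F hole-frame [ 0.2 -0.4 -0.3] op 0.025633665563482462
t 16.07 d cm [ 0.36 -0.16  4.88] dr [ 0.2 -1.1 -0.1] F [ 0.4 -0.3 -0.2] op 0.0256
(750, 800, 3)
```

View pics/rel.png

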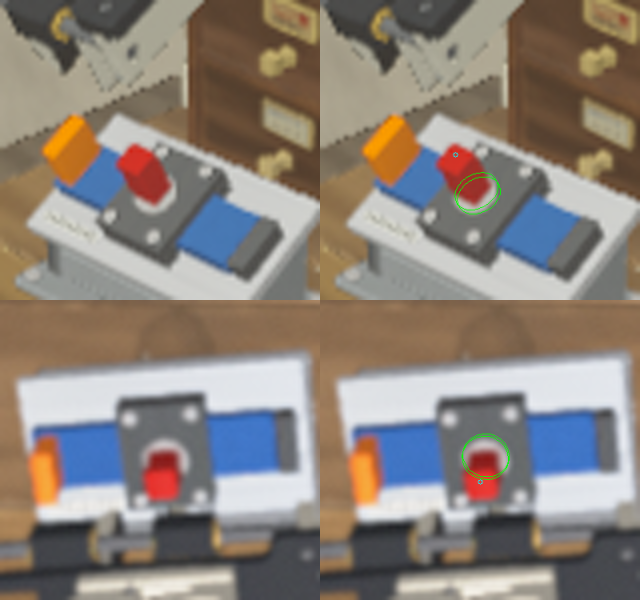

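```bash
python3 st.py -.0152
```

```text
tip hole-frame mm [ 5.33  1.49 49.78] F hole-frame [-0.5 -0.8  0.5] op 0.01878210097430088
t 16.18 d cm [ 0.52 -0.15  6.5 ] dr [ 0.1 -0.8 -0. ] F [-0.6 -0.9  0.2] op 0.0188
```

Request:
step_arm(increments=[{"delta_pos":[0.5,-0.1,0],"dr":[0,-0.5,0],"fingers":1},{"delta_pos":[0.5,-0.1,1.5],"dr":[0,-0.5,0],"fingers":1},{"delta_pos":[0.5,-0.1,3],"dr":[0,-0.5,0],"fingers":1},{"delta_pos":[0.5,-0.1,4.5],"dr":[0,-0.5,0],"fingers":1},{"delta_pos":[0.5,-0.1,6],"dr":[0,-0.5,0],"fingers":1}])

```text
time: 16.8
tool_pos: [0.5602, 0.0614, 0.1167]
tool_rot: [3.138, 0.477, -3.063]
contact_force: [0.1, 0.4, 0.2]
opening: 0.0005
grip_force: 0.0
```

```bash
python3 st.py -.0202; python3 -c "
from h import *
print(robot.observe()['qpos'].round(3))"
```

```text
tip hole-frame mm [ -2.92   0.91 -14.34] F hole-frame [0.2 0.4 0.2] op 0.0004706264900559977
t 16.8 d cm [-0.23 -0.07  0.58] dr [ 0.2 -0.7 -0.1] F [0.1 0.4 0.2] op 0.0005
[-0.067  0.348  2.     0.221  0.329 -1.91 ]
```

Request:
step_arm(increments=[{"delta_pos":[-0.2,0,0.1],"dr":[0,0,0],"fingers":1},{"delta_pos":[-0.2,0,0.25],"dr":[0,0,0],"fingers":1},{"delta_pos":[-0.2,0,0.4],"dr":[0,0,0],"fingers":1},{"delta_pos":[-0.2,0,0.55],"dr":[0,0,0],"fingers":1},{"delta_pos":[-0.2,0,0.65],"dr":[0,0,0],"fingers":1}])

```text
time: 17.42
tool_pos: [0.5646, 0.0617, 0.1138]
tool_rot: [3.138, 0.478, -3.063]
contact_force: [-0.7, -1.4, -0.1]
opening: 0.0005
grip_force: 0.0
```

```bash
python3 st.py -.0202
```

```text
tip hole-frame mm [ -0.26   0.86 -19.01] F hole-frame [-0.7 -1.3  0.3] op 0.00047669245016037623
t 17.43 d cm [ 0.03 -0.07  0.12] dr [ 0.2 -0.6 -0.1] F [-0.7 -1.4 -0.1] op 0.0005
```

Request:
step_arm(increments=[{"delta_pos":[0,0,0.05],"dr":[0,0,0],"fingers":1},{"delta_pos":[0,0,0.1],"dr":[0,0,0],"fingers":1},{"delta_pos":[0,0,0.15],"dr":[0,0,0],"fingers":1},{"delta_pos":[0,0,0.2],"dr":[0,0,0],"fingers":1},{"delta_pos":[0,0,0.25],"dr":[0,0,0],"fingers":1}])

```text
time: 18.05
tool_pos: [0.5653, 0.0619, 0.1128]
tool_rot: [3.138, 0.479, -3.062]
contact_force: [-15.5, -2.5, 23.3]
opening: 0.0004
grip_force: 14.1
```

```bash
python3 st.py -.0202
```

```text
tip hole-frame mm [-2.000e-02  9.500e-01 -2.018e+01] F hole-frame [-2.9 -1.3 27.9] op 0.0003999897985577557
t 18.05 d cm [ 0.05 -0.08  0.  ] dr [ 0.2 -0.5 -0. ] F [-15.5  -2.5  23.3] op 0.0004
```

Request:
step_arm(increments=[{"delta_pos":[0,0,-0.3],"dr":[0,0,0],"fingers":1},{"delta_pos":[0,0,-1.5],"dr":[0,0,0],"fingers":1},{"delta_pos":[0,0,-4],"dr":[0,0,0],"fingers":1},{"delta_pos":[0,0,-7],"dr":[0,0,0],"fingers":1},{"delta_pos":[0,0,-10],"dr":[0,0,0],"fingers":1}])

```text
time: 18.68
tool_pos: [0.5191, 0.0578, 0.2012]
tool_rot: [3.138, 0.478, -3.063]
contact_force: [-0.1, 0.2, 0.0]
opening: 0.0004
grip_force: 0.0
```

Request:
step_arm(increments=[{"delta_pos":[0,0,-2],"dr":[0,0,0],"fingers":1},{"delta_pos":[0,0,-3],"dr":[0,0,0],"fingers":1},{"delta_pos":[0,0,-3],"dr":[0,0,0],"fingers":1},{"delta_pos":[0,0,-3],"dr":[0,0,0],"fingers":1},{"delta_pos":[0,0,-3],"dr":[0,0,0],"fingers":1}])

```text
time: 19.3
tool_pos: [0.506, 0.0566, 0.2258]
tool_rot: [3.137, 0.476, -3.063]
contact_force: [-0.4, 0.1, -0.0]
opening: 0.0006
grip_force: 0.0
```

```bash
python3 - <<'E'
from h import *
s=robot.observe(); print(s["time"],s["contact_force"].round(1),s["qpos"].round(2))
im=viewer.read_camera("scene")[:,:,::-1]; o=cv2.imread("scene_rel.png"); o0=cv2.imread("scene_raw.png")
d=lambda a,b,r:np.abs(a.astype(int)-b)[r].mean().round(2)
reg=dict(tab_pin=np.s_[165:215,235:300],plier=np.s_[222:268,175:232],jar=np.s_[268:322,270:310],spool=np.s_[222:262,398:425])
for k,r in reg.items(): print(k,"vs release",d(im,o,r),"vs start",d(im,o0,r))
E
```

```text
19.3 [-0.4  0.1 -0. ] [-0.09  0.08  1.98  0.14  0.62 -1.84]
tab_pin vs release 0.4 vs start 14.74
plier vs release 0.33 vs start 0.39
jar vs release 0.26 vs start 0.37
spool vs release 0.4 vs start 0.46
```

Pin seated, bystanders unmoved, arm clear.

```bash
python3 -c "
from cell import robot
print(robot.hand_in())"
```

```text
the job is handed in; nothing more can be done
None
```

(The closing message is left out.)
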